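# Close up the bit chest

## Robot

A 6-joint arm with a two-finger parallel gripper is mounted at the origin on a cart in front of the work surface, level with it; the furniture and walls round the work are solid. World frame = base frame: x ahead of the robot, y to its left, z up, the work surface at z = 0. Lengths are in m, angles in rad, forces in N, time in s.
With the tool pointing down it reaches from about 0.275 to 1 m from the base axis. Payload 8.4 kg.
Tool frame: the origin (TCP) lies at the very end of the fingers, on their centre line; the grasp point (between the pads) lies bot.grasp_offset behind it (bot.grasp_offset is the distance from the TCP to the grasp point, in m); z points along the fingers, y is the line along which they close (so a half turn about z gives the same grasp; the last joint's range is limited). The gripper opens to 85 mm and grips with 20 to 120 N. Pads are 22 mm wide; open, the fingers measure 114 mm over their backs; the gripper's body (76 mm by 85 mm) begins 54 mm behind the grasp point. The pads swing forward as they close: fully open they stand 13 mm farther back than shut.
Start: joints at [1.208, 0.353, 1.633, -0, 1.155, -0.002], TCP at [0.221, 0.585, 0.231] pointing down, gripper open.
Joint ranges: [-2.63, 2.63], [-0.92, 2.1], [0.06, 2.66], [-1.3, 4.44], [0, 2.69], [-3.02, 3.02]. Speed limits (rad/s): [2.22, 2.22, 2.79, 3.14, 3.14, 3.14].

## Interface

Orientations are given as a 3x3 rotation matrix whose columns are the frame's x, y, z axes.
In Python, from workcell import monitor, cams, bot gives the robot as it stands. The module is installed in compiled form; this text tells all that it offers.
- The arm moves only by the shell command python3 -m inch 'ROWS'. ROWS is JSON, a list of rows, each a list of 3 entries, a list of its own where there are three numbers: the shift along the world's x, y, z in m, then the turn, a rotation vector about the world's x, y, z in degrees, then the finger opening in m, from 0 to 0.0854. In form: [[[tx, ty, tz], [rx, ry, rz], fingers], ...]. A call has 1 to 20 rows; each row shifts and turns the commanded pose from where the row before left it; what a row does not reach is not made up. A row lasts 1/10 s, in which the tool goes at most 50 mm and 8.59 degrees, less where a joint would pass 70% of its speed; a pose out of reach is approached as far as the arm can. A call with a gripper value outside its range is refused whole. The fingers move at their own pace and stop on an object; the grip force is fixed at half the most. Time passes only in rows, so rows that do not move let the fingers close. It gives the time, the measured TCP pose, the force, the opening and the grip force at its end, in the units of the state.
- monitor.get_obs(): the state, without advancing time (a new reading comes with each control period).
- cams.read_camera(name): name is "side" or "top" or "wrist"; returns a dict with "img" (480x640x3 uint8, blue, green, red), "vertical_fov" (degrees; the focal length in pixels is half the picture's height over the tangent of half this angle, whatever the lens; pixels are square), "cx", "cy" (the principal point, pixels), "origin" and "rotation" of the camera in the world. Camera axes: x right, y up, looking along -z (the intrinsics and any distortion apply to the point x, -y, -z); pixel columns grow to the right and rows downward; lengths in m; the calibration is good to about 2 mm. A picture is of the moment at which its call begins. There is no depth.
- bot.finish_job(): hands the job in; it is judged then, once.
The state is a dict: "time_s": time; "joints": joint angles; "qd": joint speeds; "joint_torque": joint torques, N m; "ee_pos": TCP position; "tool_rot": TCP orientation; "wrist_force": force on the tool from outside, world axes, zero at the start; "wrist_torque": the same for the moment, N m; "opening": opening from 0.0 (shut) to 1.0 (fully open); "finger_force": force on a finger pad.
Only numpy, scipy, OpenCV 4.12 (cv2) and the standard library are available. Lean on these libraries where they do the work, as an engineer would, in place of code of your own. Each camera call takes 0.05 s, during which the arm holds its last target. There are 200 camera calls.

## Task

Close up the small grey bit chest: with the fingertips, push both of its drawers fully home, flush with the front, and only then push the open lid over and down until it is fully shut. Pick nothing up, do not lift the chest or shove it along the bench, and leave the things that stand round it where they are.

Things in the scene. Friction and masses are not known exactly. Their poses are not given: they have to be found in the camera images.
- bit_chest: low grey sheet-metal chest, 120 deep (x) x 170 wide (y) x 80 mm high without the lid, loose on rubber feet, about 2.4 kg; its origin is the centre of its underside, x points from its front to its back, y to its left, z up. Two drawers side by side below, an open tray with bit capsules above them (all contents are fixed), a lid hinged along the top back edge. It slides on the bench if pushed with more than about 10 N.
- drawer_left_front (a point): centre of the outer face of the front of the left drawer (+y side of the chest); moves with the drawer. The front is 77 wide x 37 mm high, its centre 29 mm above the bench, and it may be pushed anywhere. A pull lip 36 mm wide sticks out 9 mm from it, 9 to 12 mm below this point. At home the face is flush with the chest's front, 60 mm ahead of (-x from) the chest's origin
- drawer_right_front (a point): the same point of the equal right drawer (-y side of the chest)
- drawer_left (a joint): how far the left drawer stands out, m: 0 fully home, up to 0.075, towards the chest's front (-x of the chest); slides with about 1 N and stays where it is left
- drawer_right (a joint): the same for the right drawer
- chest_lid (a joint): opening angle of the lid, rad: 0 shut (level), 1.57 upright, up to 1.8 leaning back. The hinge is stiff: the lid stays where it is left and needs a push of about 1 to 3 N near its free edge all the way down
- lid_hinge (a point): middle of the hinge line of the lid, on the chest's top back edge, 60 mm behind the chest's origin and 80 mm up; the axis runs along the chest's y. The lid is a plate 124 mm long from this line to its free edge, 174 wide and 6 mm thick; its underside lies in the hinge line's plane, its outer face (top when shut, rear when upright) 6 mm from that plane
- lid_edge (a point): middle of the free edge of the lid, 124 mm from the hinge line, half-way through the plate; a tab 50 mm wide sticks out 10 mm beyond it, and a 9 mm lip hangs from the lid's inner side here
- glue_bottle: white nozzle bottle, 30 x 28 x 98 mm, loose, stands near the chest's left side; origin at the centre of its underside
- loupe: black loupe barrel, 34 mm across, 36 high, loose, stands near the chest's right side; origin at the centre of its underside
- cream_jar: white screw jar, 68 mm across, 72 high, loose, front right; origin at the centre of its underside
- white_pump_bottle: white dispenser bottle, 52 x 56 x 94 mm, loose, stands at the right; origin at the centre of its underside
- driver_red: thin red-handled screwdriver, 154 mm long, 16 high, lying loose along the front edge; origin at its middle, on the bench
- solder_tin: flat round tin, 55 mm across, 12 high, lying loose, front left; origin at the centre of its underside

How it is judged:
On the way, in this order (a step that is already met when the one before it is completed fails the run):
1. both drawers are fully home while the lid still stands open (value of joint each of drawer_left, drawer_right below 0.004 m and value of joint chest_lid above 0.6 rad), for 0.2 s.
2. the lid is shut (value of joint chest_lid below 0.04 rad), for 0.2 s.
At the end, for the whole second after the job is handed in: both drawers are within 4 mm of home, the lid within 0.04 rad of shut, and the chest stands flat and still; the chest and all the loose things round it lie within 30 mm of where they began (value of joint each of drawer_left, drawer_right below 0.004 m and value of joint chest_lid below 0.04 rad and linear speed of bit_chest below 0.01 m/s and angle between bit_chest's own z axis and vertical below 0.05 rad and distance of each of glue_bottle, loupe, cream_jar, white_pump_bottle, driver_red, solder_tin, bit_chest from where it was at the start of the episode below 0.03 m); the robot touches nothing.
It fails at once if the chest is lifted or tipped (height (world z) of bit_chest above 0.012 m or angle between bit_chest's own z axis and vertical above 0.15 rad).
It fails at once if the chest is shoved more than 30 mm (distance of bit_chest from where it was at the start of the episode above 0.03 m).
It fails at once if a thing round the chest is lifted (height (world z) of any of glue_bottle, loupe, cream_jar, white_pump_bottle, driver_red, solder_tin above 0.02 m).
It fails at once if a thing round the chest is knocked more than 30 mm away (distance of any of glue_bottle, loupe, cream_jar, white_pump_bottle, driver_red, solder_tin from where it was at the start of the episode above 0.03 m).
It fails at once if a standing thing is tipped over (angle between any of glue_bottle, loupe, cream_jar, white_pump_bottle's own z axis and vertical above 0.5 rad).
It also fails if it takes over 58 s, if anything falls off the work surface, if the arm or the gripper's body presses on something with over 40 N, if the wrist force passes 120 N, or if a joint passes its speed limit or range.

## Working session

There is one attempt and no reset: what is moved stays moved. The work goes in short steps, Python scripts to look and compute and a shell command to move; the robot and the scene stay as the last step left them, time stands still between calls to the robot, and variables do not carry over. Pictures are saved under pics/ and viewed, at most 10 in all, crops included, and the job is handed in when it is done.

```bash
mkdir -p pics
cat > h.py <<'E'
import numpy as np,cv2
from workcell import monitor,cams,bot
def shot(n,f):
    d=cams.read_camera(n); cv2.imwrite(f'pics/{f}.png',d['img'])
    np.savez(f'pics/{f}.npz',**{k:v for k,v in d.items() if k!='img'}); return d
def ray(d,u,v):
    f=240/np.tan(np.radians(float(d['vertical_fov']))/2)
    r=np.array(d['rotation'])@np.array([(u-d['cx'])/f,-(v-d['cy'])/f,-1]); return np.array(d['origin']),r
def onz(d,u,v,z):
    o,r=ray(d,u,v); return o+r*(z-o[2])/r[2]
def proj(d,p):
    f=240/np.tan(np.radians(float(d['vertical_fov']))/2)
    c=np.array(d['rotation']).T@(np.array(p)-d['origin']); return d['cx']-f*c[0]/c[2], d['cy']+f*c[1]/c[2]
def tri(a,pa,b,pb):
    o,r=ray(a,*pa);q,s=ray(b,*pb)
    t=np.linalg.lstsq(np.c_[r,-s],q-o,rcond=None)[0]; x,y=o+r*t[0],q+s*t[1]; return (x+y)/2,np.linalg.norm(x-y)
E
python3 - <<'E'
from h import *
for n in('top','side'):
    d=shot(n,n+'0'); print(n,{k:np.round(v,3).tolist() if not isinstance(v,str) else v for k,v in d.items() if k!='img'})
o=monitor.get_obs();print(o['time_s'],np.round(o['tool_rot'],3),o['opening'],bot.grasp_offset)
E
```

```text
top {'vertical_fov': 49.688, 'cx': 315.951, 'cy': 241.467, 'origin': [0.356, 0.147, 1.144], 'rotation': [[-0.006, 0.993, -0.122], [-1.0, -0.003, 0.022], [0.021, 0.122, 0.992]]}
side {'vertical_fov': 43.817, 'cx': 313.787, 'cy': 232.477, 'origin': [-0.144, -0.447, 0.974], 'rotation': [[0.678, 0.521, -0.519], [-0.735, 0.497, -0.461], [0.018, 0.694, 0.72]]}
0.1 [[-0.936  0.353 -0.   ]
 [ 0.353  0.936 -0.001]
 [-0.    -0.001 -1.   ]] 0.9969669196162342 0.0187
```

View pics/top0.png

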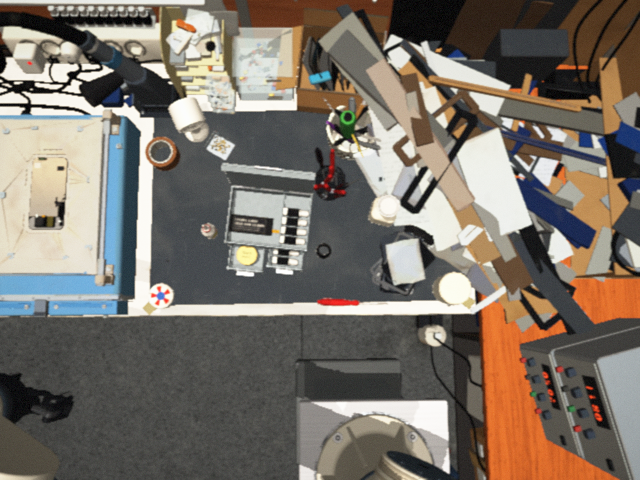

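View pics/side0.png

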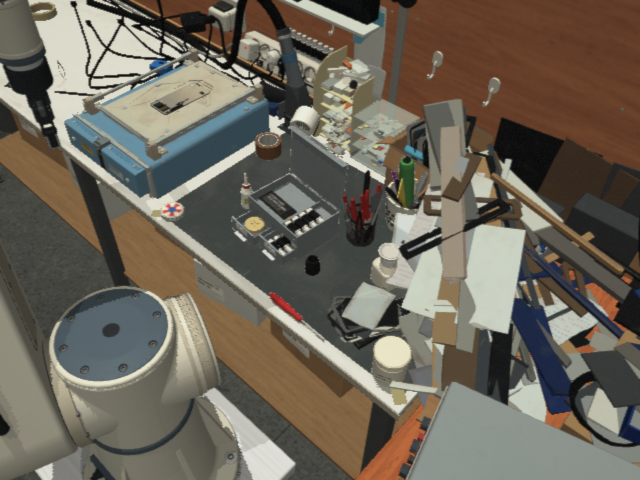

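The top view shows the chest at about (228–312, 165–272): lid upright at the back (v≈175), the left drawer (yellow, about 245,258) and the right drawer (about 287,260) both out. The glue bottle is at (208,230), the loupe at (323,250) and the red driver at (338,301). I'll enlarge both views.

Run:
```python
import cv2,numpy as np
a=cv2.imread('pics/top0.png')[155:280,195:345];b=cv2.imread('pics/side0.png')[120:275,220:380]
a=cv2.resize(a,(600,500),interpolation=cv2.INTER_CUBIC);cv2.imwrite('pics/c1.png',a)
b=cv2.resize(b,(600,581),interpolation=cv2.INTER_CUBIC);cv2.imwrite('pics/c2.png',b)
```

```text
(no output)
```

View pics/c1.png

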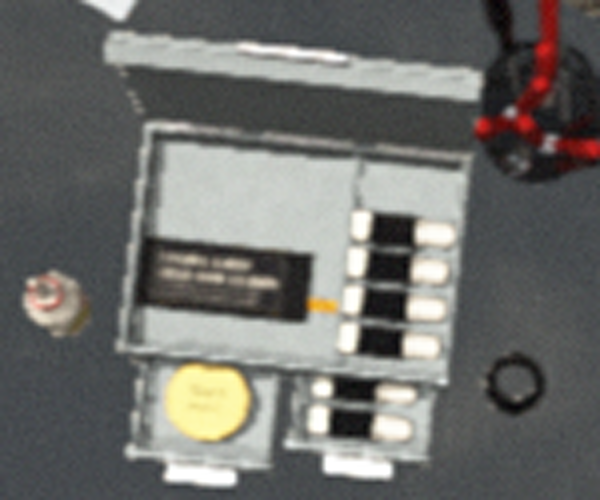

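View pics/c2.png

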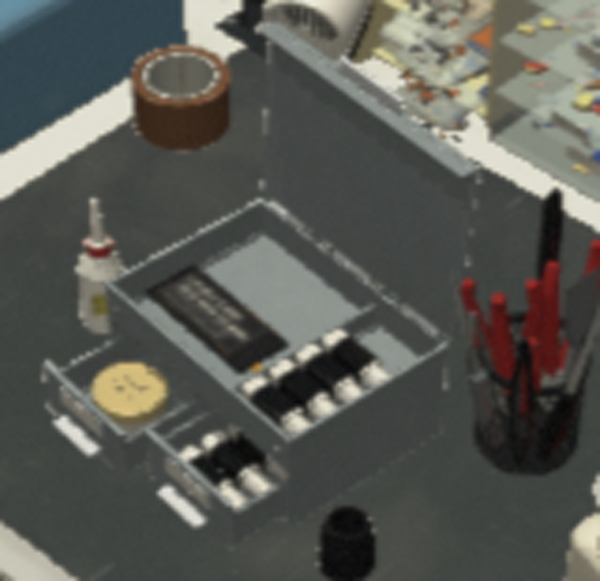

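The crops show the chest's top rim corners at (118,350), (447,382), (470,158) and (150,128) in c1. The drawer fronts run (130,455)–(270,466) and (290,445)–(430,460). The lid edge runs from about (106,45) to (480,80) in c1, and from (265,30) to (470,172) in c2.

```bash
cat > m.py <<'E'
from h import *
T=np.load('pics/top0.npz');S=np.load('pics/side0.npz')
t=lambda u,v:(195+u/4,155+v/4); s=lambda u,v:(220+u/3.75,120+v/3.75)
FL,FR,BR,BL=[onz(T,*t(*p),.08) for p in((118,350),(447,382),(470,158),(150,128))]
n=np.linalg.norm
print('top',*[c[:2].round(3) for c in(FL,FR,BR,BL)],n(FL-FR),n(BL-BR),n(FL-BL),n(FR-BR))
for a,b in(((118,350),(107,283)),((447,382),(290,437)),((470,158),(447,345)),((150,128),(263,203))): print('tri',*[np.round(x,3) for x in tri(T,t(*a),S,s(*b))])
c=(FL+FR+BL+BR)/4; ax=(BL+BR-FL-FR)[:2];ax/=n(ax);yaw=np.arctan2(ax[1],ax[0])
w=(BL+FL-BR-FR)[:2]; print('c',c,'yaw',np.degrees(yaw),np.degrees(np.arctan2(-w[0],w[1])))
ay=np.array([-ax[1],ax[0]])
for nm,p in(('L',(130,455)),('L',(270,466)),('R',(290,445)),('R',(430,460))):
    q=onz(T,*t(*p),.0475);dd=q[:2]-c[:2];print(nm,q[:2].round(3),'local',dd@ax,dd@ay)
for a,b in(((106,45),(265,30)),((480,80),(470,172))):
    q,e=tri(T,t(*a),S,s(*b));dd=q[:2]-c[:2];print('lid',q.round(3),e,'local',dd@ax,dd@ay)
q=onz(T,*t(48,300),.09);print('glue',q);print('loupe',onz(T,*t(515,380),.036))
E
python3 m.py
```

```text
top [0.485 0.312] [0.468 0.143] [0.586 0.13 ] [0.602 0.297] 0.17020361498334122 0.1677474869927487 0.11761128239964369 0.11834146648321664
tri [0.487 0.312 0.076] 0.002
tri [0.468 0.143 0.081] 0.0
tri [0.586 0.13  0.077] 0.0
tri [0.604 0.297 0.074] 0.002
c [0.53525814 0.22040477 0.08      ] yaw -6.653172437147176 -5.6778435681998385
L [0.433 0.31 ] local -0.11151418600621564 0.07698025855029407
L [0.427 0.236] local -0.10908288479684584 0.0030228087714365068
R [0.438 0.226] local -0.09688631702915014 -0.006106184571149577
R [0.43  0.152] local -0.09654257850495988 -0.08053131017937176
lid [0.614 0.302 0.196] 0.0008668498784011271 local 0.06906948775054696 0.09009618265806724
lid [0.595 0.128 0.202] 0.0028329004238744878 local 0.07039427129993711 -0.08473668814628335
glue [0.50994481 0.34640882 0.09      ]
loupe [0.47362894 0.10585554 0.036     ]
```

The checks agree: the rim is 170 x 118 mm at z≈0.08, and the chest is centred at (0.535, 0.220) with yaw about -6°. The left drawer is out about 50 mm, the right about 37 mm, and the lid is near upright. With the gripper open, the fingers are about ±50 mm apart, so they can push both drawers at once. First I go to (0.386, 0.236) with a 14.7° turn, then lower.

```bash
python3 -m inch '[[[0.0165,-0.035,0],[0,0,1.47],0.085],[[0.0165,-0.035,0],[0,0,1.47],0.085],[[0.0165,-0.035,0],[0,0,1.47],0.085],[[0.0165,-0.035,0],[0,0,1.47],0.085],[[0.0165,-0.035,0],[0,0,1.47],0.085],[[0.0165,-0.035,0],[0,0,1.47],0.085],[[0.0165,-0.035,0],[0,0,1.47],0.085],[[0.0165,-0.035,0],[0,0,1.47],0.085],[[0.0165,-0.035,0],[0,0,1.47],0.085],[[0.0165,-0.035,0],[0,0,1.47],0.085],[[0,0,-0.03],[0,0,0],0.085],[[0,0,-0.03],[0,0,0],0.085],[[0,0,-0.03],[0,0,0],0.085],[[0,0,-0.03],[0,0,0],0.085],[[0,0,0],[0,0,0],0.085]]'
python3 - <<'E'
from h import *
shot('wrist','w1');print(np.round(monitor.get_obs()['tool_rot'],3))
T=np.load('pics/top0.npz');print([onz(T,u,v,.008).round(3) for u,v in((318,301),(358,302))])
E
```

```text
time_s: 1.6
ee_pos: [0.3832, 0.2332, 0.1083]
tool_rot: [[-0.995, 0.104, -0.006], [0.104, 0.995, -0.003], [0.005, -0.004, -1.0]]
wrist_force: [0.1, 0.3, 0.9]
opening: 0.997
finger_force: 0.0
[[-0.995  0.104 -0.004]
 [ 0.104  0.995 -0.002]
 [ 0.003 -0.003 -1.   ]]
[array([0.365, 0.118, 0.008]), array([0.362, 0.031, 0.008])]
```

View pics/w1.png

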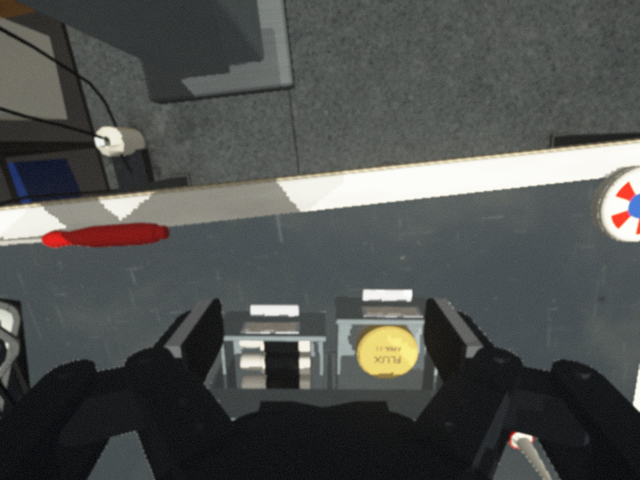

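The wrist view (looking back at the robot) shows both drawers between the fingers, with lips at about (275,311) and (388,295) and the red driver well aside at (105,235). Now I lower to z≈0.023 in front of the drawers.

```bash
python3 -m inch '[[[0,0,-0.03],[0,0,0],0.085],[[0,0,-0.03],[0,0,0],0.085],[[0,0,-0.026],[0,0,0],0.085],[[0,0,0],[0,0,0],0.085],[[0.01,-0.0011,0],[0,0,0],0.085],[[0.01,-0.0011,0],[0,0,0],0.085],[[0.01,-0.0011,0],[0,0,0],0.085],[[0,0,0],[0,0,0],0.085]]'
python3 - <<'E'
from h import *
shot('side','s1');im=cv2.imread('pics/s1.png')[140:290,210:370];cv2.imwrite('pics/s1c.png',cv2.resize(im,(640,600),interpolation=3))
E
```

```text
time_s: 2.45
ee_pos: [0.4185, 0.232, 0.0266]
tool_rot: [[-0.994, 0.105, 0.003], [0.105, 0.994, 0.002], [-0.003, 0.002, -1.0]]
wrist_force: [-0.3, 0.1, 0.1]
opening: 0.998
finger_force: 0.0
```

View pics/s1c.png

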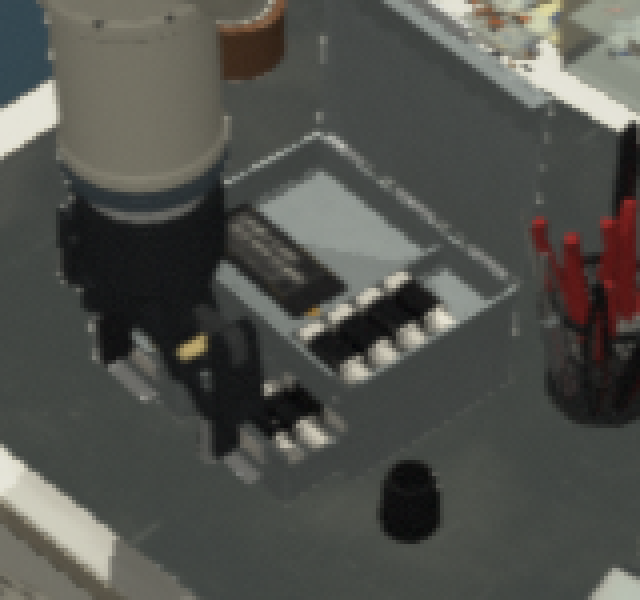

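The fingers are in front of the two drawer faces, at about (130,380) and (235,460), and clear of the loupe at (410,500). I push on, slowing down near home (TCP x≈0.464 expected).

```bash
python3 -m inch '[[[0.008,-0.0009,-0.002],[0,0,0],0.085],[[0.008,-0.0009,0],[0,0,0],0.085],[[0.008,-0.0009,0],[0,0,0],0.085],[[0.008,-0.0009,0],[0,0,0],0.085],[[0.004,-0.0004,0],[0,0,0],0.085],[[0,0,0],[0,0,0],0.085],[[0,0,0],[0,0,0],0.085]]'
```

```text
time_s: 3.2
ee_pos: [0.4519, 0.2276, 0.0233]
tool_rot: [[-0.995, 0.104, 0.0], [0.104, 0.995, 0.0], [-0.0, 0.0, -1.0]]
wrist_force: [0.4, -0.3, 0.0]
opening: 0.998
finger_force: 0.0
```

```bash
python3 -m inch '[[[0.003,-0.0003,0],[0,0,0],0.085],[[0.003,-0.0003,0],[0,0,0],0.085],[[0.002,-0.0002,0],[0,0,0],0.085],[[0.002,-0.0002,0],[0,0,0],0.085]]'
python3 - <<'E'
from h import *
T=shot('top','t2');S=shot('side','s2')
a=cv2.resize(T['img'][155:280,195:345],(400,333),interpolation=3);b=cv2.resize(S['img'][150:275,220:370],(400,333),interpolation=3)
cv2.imwrite('pics/t2c.png',np.hstack([a,b]))
E
```

```text
time_s: 3.6
ee_pos: [0.4616, 0.2264, 0.0232]
tool_rot: [[-0.995, 0.104, -0.0], [0.104, 0.995, -0.0], [0.0, -0.0, -1.0]]
wrist_force: [-1.4, -1.2, -0.5]
opening: 0.996
finger_force: 0.8
```

View pics/t2c.png

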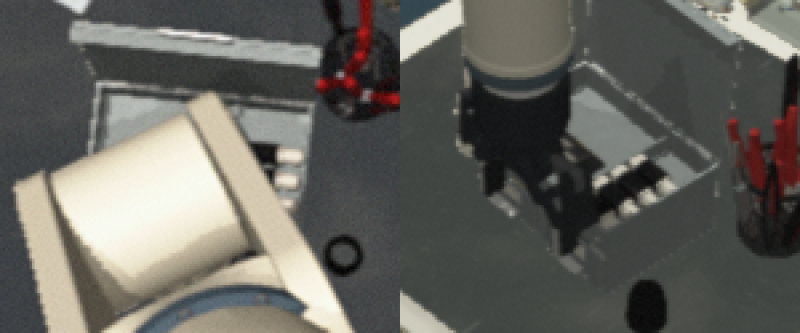

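The side half shows the fingers close to the chest's front at about (570,260), with the right drawer nearly in. I push in small steps until the force rises.

```bash
python3 -m inch '[[[0.0015,-0.0002,0],[0,0,0],0.085],[[0.0015,-0.0002,0],[0,0,0],0.085]]';python3 -m inch '[[[0.0015,-0.0002,0],[0,0,0],0.085]]'; python3 -m inch '[[[0.001,-0.0001,0],[0,0,0],0.085]]'
```

```text
time_s: 3.9
ee_pos: [0.4636, 0.226, 0.0232]
tool_rot: [[-0.994, 0.105, -0.002], [0.105, 0.994, -0.0], [0.002, -0.0, -1.0]]
wrist_force: [-9.9, 4.7, 3.8]
opening: 0.998
finger_force: 0.5
time_s: 4.0
ee_pos: [0.4635, 0.2256, 0.0228]
tool_rot: [[-0.994, 0.106, -0.005], [0.106, 0.994, -0.001], [0.005, -0.001, -1.0]]
wrist_force: [-15.4, 6.6, 5.3]
opening: 1.0
finger_force: 0.4
time_s: 4.1
ee_pos: [0.4634, 0.2254, 0.0226]
tool_rot: [[-0.994, 0.106, -0.007], [0.106, 0.994, -0.001], [0.007, -0.002, -1.0]]
wrist_force: [-18.3, 7.0, 8.1]
opening: 0.996
finger_force: 0.4
```

Firm contact at x=0.4635, as expected for home. I back off, rise and check the drawers.

```bash
python3 -m inch '[[[-0.01,0.001,0],[0,0,0],0.085],[[-0.03,0.003,0],[0,0,0],0.085],[[-0.03,0.003,0],[0,0,0],0.085],[[0,0,0.045],[0,0,0],0],[[0,0,0.045],[0,0,0],0],[[0,0,0.045],[0,0,0],0],[[0,0,0.045],[0,0,0],0],[[0,0,0.045],[0,0,0],0],[[-0.04,0.04,0.02],[0,0,0],0],[[-0.04,0.04,0],[0,0,0],0],[[0,0.04,0],[0,0,0],0],[[0,0.04,0],[0,0,0],0],[[0,0,0],[0,0,0],0]]'
python3 - <<'E'
from h import *
T=shot('top','t3');S=shot('side','s3')
a=cv2.resize(T['img'][155:280,195:345],(400,333),interpolation=3);b=cv2.resize(S['img'][130:255,220:370],(400,333),interpolation=3)
cv2.imwrite('pics/t3c.png',np.hstack([a,b]))
E
```

```text
time_s: 5.4
ee_pos: [0.3286, 0.3858, 0.2655]
tool_rot: [[-0.995, 0.101, 0.002], [0.101, 0.995, 0.003], [-0.002, 0.003, -1.0]]
wrist_force: [0.2, 0.1, -0.0]
opening: 0.002
finger_force: 0.0
```

View pics/t3c.png

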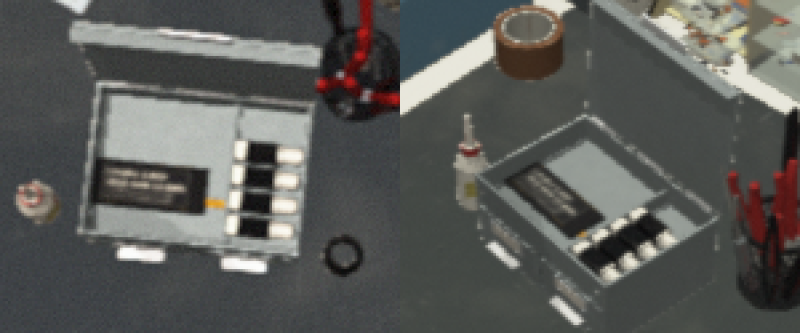

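Both drawers look home: only the white lips stick out, at (141,255) and (244,265), and the chest hasn't shifted. I check the lip distance numerically and work out the lid geometry.

Run:
```python
from h import *
T=np.load('pics/t3.npz');im=cv2.imread('pics/t3.png')
m=(im[240:262,230:302].min(2)>195).astype('uint8')
n,l,s,c=cv2.connectedComponentsWithStats(m)
C=np.array([.5353,.2204]);a=np.radians(-6.2);ax=np.array([np.cos(a),np.sin(a)]);ay=np.array([-ax[1],ax[0]])
for i in range(1,n):
    if s[i][4]>15:
        q=onz(T,c[i][0]+230,c[i][1]+240,.020)[:2]-C;print(s[i],'lip centre local',q@ax,q@ay)
for p in(-.072,-.13,.11):print(p,(C+p*ax).round(3))
```

```text
[67  0  5  4 16] lip centre local -0.033405814994789174 -0.06548503614317058
[ 9  8 17  5 62] lip centre local -0.0646932301876689 0.04449974323674704
[48 12 17  5 61] lip centre local -0.06446623463806127 -0.04066324626471983
-0.072 [0.464 0.228]
-0.13 [0.406 0.234]
0.11 [0.645 0.209]
```

The lips sit at local x -0.0645, which is exactly home. Now over the lid with the fingers closed, to (0.647, 0.224), then down behind it.

```bash
python3 -m inch '[[[0,0,0.02],[0,0,0],0],[[0.0354,-0.018,0],[0,0,0],0],[[0.0354,-0.018,0],[0,0,0],0],[[0.0354,-0.018,0],[0,0,0],0],[[0.0354,-0.018,0],[0,0,0],0],[[0.0354,-0.018,0],[0,0,0],0],[[0.0354,-0.018,0],[0,0,0],0],[[0.0354,-0.018,0],[0,0,0],0],[[0.0354,-0.018,0],[0,0,0],0],[[0.0354,-0.018,0],[0,0,0],0],[[0,0,0],[0,0,0],0],[[0,0,0],[0,0,0],0]]'
python3 - <<'E'
from h import *
S=shot('side','s4')
cv2.imwrite('pics/s4c.png',cv2.resize(S['img'][60:260,200:440],(720,600),interpolation=3))
E
```

```text
time_s: 6.7
ee_pos: [0.647, 0.2177, 0.2844]
tool_rot: [[-0.994, 0.107, -0.001], [0.107, 0.994, -0.0], [0.001, -0.0, -1.0]]
wrist_force: [0.2, 1.1, -0.2]
opening: 0.002
finger_force: 0.0
```

View pics/s4c.png

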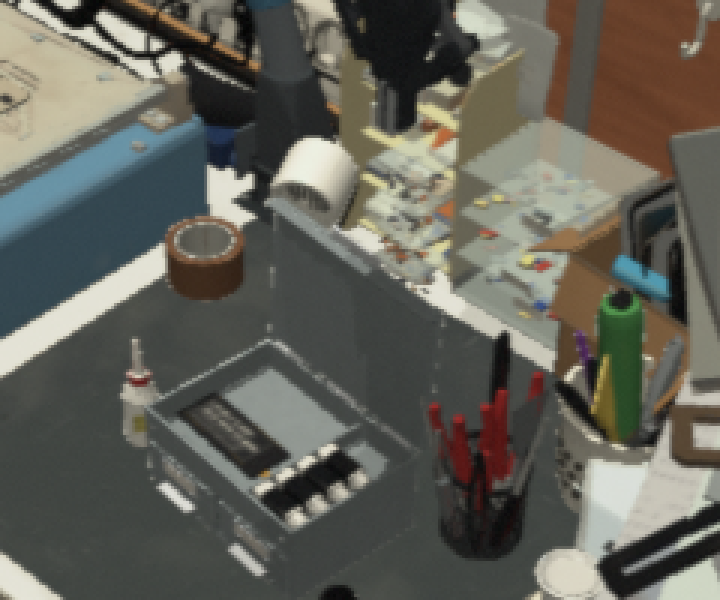

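The closed fingers hang at about (395,125), above and behind the lid's edge (320,240), with nothing below them. I lower 104 mm, then start pushing toward the front.

```bash
python3 -m inch '[[[0,0,-0.03],[0,0,0],0],[[0,0,-0.03],[0,0,0],0],[[0,0,-0.03],[0,0,0],0],[[0,0,-0.014],[0,0,0],0],[[0,0,0],[0,0,0],0]]' && python3 -m inch '[[[-0.012,0.0013,0],[0,0,0],0],[[-0.012,0.0013,0],[0,0,0],0],[[-0.01,0.001,0],[0,0,0],0],[[-0.006,0.0006,0],[0,0,0],0],[[-0.006,0.0006,0],[0,0,0],0],[[-0.007,0.0007,-0.001],[0,0,0],0],[[-0.007,0.0007,-0.001],[0,0,0],0]]'
```

```text
time_s: 7.25
ee_pos: [0.645, 0.2194, 0.1792]
tool_rot: [[-0.995, 0.103, -0.004], [0.103, 0.995, -0.001], [0.003, -0.002, -1.0]]
wrist_force: [-0.3, -0.4, 0.0]
opening: 0.002
finger_force: 0.0
time_s: 7.95
ee_pos: [0.5867, 0.2258, 0.1791]
tool_rot: [[-0.995, 0.104, 0.001], [0.104, 0.995, 0.0], [-0.001, 0.0, -1.0]]
wrist_force: [1.9, 0.1, 2.0]
opening: 0.002
finger_force: 1.3
```

Contact at 2–3 N, with the lid at about 75°. I follow the arc down.

```bash
python3 -m inch '[[[-0.008,0.0009,-0.0025],[0,0,0],0],[[-0.008,0.0009,-0.003],[0,0,0],0],[[-0.008,0.0009,-0.0035],[0,0,0],0],[[-0.0075,0.0008,-0.0045],[0,0,0],0],[[-0.007,0.0008,-0.005],[0,0,0],0],[[-0.007,0.0008,-0.005],[0,0,0],0]]' && python3 -m inch '[[[-0.006,0.0006,-0.0062],[0,0,0],0],[[-0.0057,0.0006,-0.0066],[0,0,0],0],[[-0.0054,0.0006,-0.007],[0,0,0],0],[[-0.0042,0.0004,-0.0075],[0,0,0],0],[[-0.0038,0.0004,-0.0078],[0,0,0],0],[[-0.0034,0.0004,-0.0082],[0,0,0],0]]'
```

```text
time_s: 8.55
ee_pos: [0.5408, 0.2307, 0.1548]
tool_rot: [[-0.995, 0.104, -0.0], [0.104, 0.995, -0.0], [0.0, -0.0, -1.0]]
wrist_force: [2.6, -0.5, 1.4]
opening: 0.003
finger_force: 0.9
time_s: 9.15
ee_pos: [0.5126, 0.2337, 0.1114]
tool_rot: [[-0.995, 0.104, -0.0], [0.104, 0.995, -0.0], [0.0, -0.0, -1.0]]
wrist_force: [0.5, -0.6, 1.6]
opening: -0.001
finger_force: 0.8
```

```bash
python3 -m inch '[[[-0.002,0.0002,-0.008],[0,0,0],0],[[-0.0015,0.0002,-0.008],[0,0,0],0],[[-0.001,0,-0.006],[0,0,0],0],[[0,0,-0.003],[0,0,0],0]]'; python3 -m inch '[[[0,0,-0.0015],[0,0,0],0]]';python3 -m inch '[[[0,0,-0.0015],[0,0,0],0],[[0,0,0],[0,0,0],0]]'
```

```text
time_s: 9.55
ee_pos: [0.5082, 0.234, 0.0863]
tool_rot: [[-0.995, 0.104, -0.001], [0.104, 0.995, -0.0], [0.001, -0.0, -1.0]]
wrist_force: [-0.3, -0.3, 1.6]
opening: -0.001
finger_force: 0.8
time_s: 9.65
ee_pos: [0.5083, 0.2341, 0.0858]
tool_rot: [[-0.995, 0.104, -0.001], [0.104, 0.995, -0.0], [0.001, -0.0, -1.0]]
wrist_force: [-7.7, -2.0, 20.6]
opening: -0.001
finger_force: 10.2
time_s: 9.85
ee_pos: [0.5084, 0.2341, 0.0858]
tool_rot: [[-0.995, 0.104, -0.001], [0.104, 0.995, -0.0], [0.001, -0.0, -1.0]]
wrist_force: [-8.3, -2.7, 21.7]
opening: 0.001
finger_force: 11.1
```

The lid stops hard at z=0.0858 (0.086 is shut). I retreat upward and check.

```bash
python3 -m inch '[[[0,0,0.01],[0,0,0],0],[[0,0,0.04],[0,0,0],0],[[0,0,0.045],[0,0,0],0],[[0,0,0.045],[0,0,0],0],[[-0.02,0.04,0.03],[0,0,0],0],[[-0.04,0.03,0],[0,0,0],0],[[-0.04,0.03,0],[0,0,0],0],[[-0.04,0.03,0],[0,0,0],0],[[-0.04,0.03,0],[0,0,0],0],[[0,0.03,0],[0,0,0],0],[[0,0,0],[0,0,0],0],[[0,0,0],[0,0,0],0]]'
python3 - <<'E'
from h import *
T=shot('top','t5');S=shot('side','s5')
a=cv2.resize(T['img'][155:280,195:345],(400,333),interpolation=3);b=cv2.resize(S['img'][130:255,220:370],(400,333),interpolation=3)
cv2.imwrite('pics/t5c.png',np.hstack([a,b]))
E
```

```text
time_s: 11.05
ee_pos: [0.3299, 0.4214, 0.2519]
tool_rot: [[-0.995, 0.103, 0.0], [0.103, 0.995, -0.0], [-0.0, -0.0, -1.0]]
wrist_force: [-0.5, 0.3, -0.0]
opening: -0.001
finger_force: 0.0
```

View pics/t5c.png

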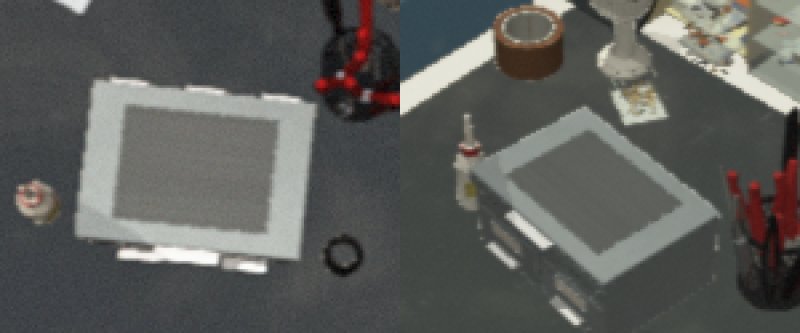

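The lid lies flat on the chest (75–315, 80–260), only the tab and drawer lips stick out in front, and the bottle and loupe are where they were. I hand the job in.

```bash
python3 -c "from workcell import bot; print(bot.finish_job())"
```

```text
the job is handed in; nothing more can be done
None
```

I pushed both drawers home, then shut the lid fully, and handed the job in at about 11 s; the chest and the things beside it looked unmoved in the last pictures, but the hand-in returned no verdict.

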